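# Bring the grinder's tool rest one hole nearer the wheel

## Robot

A 6-joint arm with a two-finger parallel gripper is mounted at the origin on the work surface. World frame = base frame: x ahead of the robot, y to its left, z up, the work surface at z = 0. Lengths are in m, angles in rad, forces in N, time in s.
With the tool pointing down it reaches from about 0.375 to 0.975 m from the base axis. Payload 3.8 kg.
Tool frame: the origin (TCP) lies midway between the tips of the shut fingers; the grasp point (between the pads) lies 19 mm behind it; x points along the fingers, y is the direction in which the jaws open and shut, and the axes are right-handed (so a half turn about x gives the same grasp; the last joint's range is limited). The gripper opens to 88 mm and grips with 3 to 60 N. Pads are 18 mm wide; open, the fingers measure 123 mm over their backs; the gripper's body (75 mm by 187 mm) begins 45 mm behind the grasp point.
Start: joints at [1.299, 0.264, 1.604, -0, 1.274, -0.037], TCP at [0.157, 0.656, 0.239] pointing down, gripper open.
Joint ranges: [-2.63, 2.63], [-0.94, 2.18], [0.31, 2.57], [-1.31, 4.45], [0, 2.66], [-2.55, 2.55]. Speed limits (rad/s): [2.57, 2.57, 3.14, 3.14, 3.14, 3.14].

## Interface

Orientations are given as a rotation vector (axis times angle).
In Python, from cell import manip, inverse_kinematics, cams, order gives the robot as it stands. Calls block until the motion is done:
- manip.move_pose(position, orientation): joint-space move of the TCP to a pose.
- manip.move_linear(position, rate=0.15, rot=None): straight line of the TCP; rot=None keeps the orientation; rate is the mean speed in m/s.
- manip.set_joints(angles): joint-space move.
- manip.set_gripper(opening, force=None): finger opening in m; force is the grip in N (None keeps the last); returns when the fingers have stopped.
- manip.dwell(seconds).
- inverse_kinematics(position, orientation): joint angles nearest the present ones, or None.
- manip.state(): the state.
- cams.capture(name): name is "scene" or "top"; returns a dict with "image" (384x512x3 uint8, blue, green, red), "z_map" (384x512 float32, m along the optical axis (not along the pixel's ray), 0 where there is no reading), "intrinsics" (3x3 intrinsics, pixels), "k1" (the pictures are not rectified: a ray, as slopes to the right and down, at radius r is drawn at 1 + k1 r^2 times it, then the intrinsics apply), "position" and "orientation" of the camera in the world. Camera axes: x right, y down, z forward; pixel columns grow to the right and rows downward; lengths in m; the calibration is good to about 2 mm. A picture is of the moment at which its call begins.
A pose or a line that the arm cannot do raises manip.IKError and nothing moves.
- order.close_job(): hands the job in, once; it reports no verdict.
The state is a dict: "clock": time; "joint_pos": joint angles; "joint_velocities": joint speeds; "tau": joint torques, N m; "tool_pos": TCP position; "tcp_rot": TCP orientation; "contact_force": force on the tool from outside, world axes, zero at the start; "moment": the same for the moment, N m; "gripper_width": finger opening in m.
Only numpy, scipy, OpenCV 4.12 (cv2) and the standard library are available. Lean on these libraries where they do the work, as an engineer would, in place of code of your own. Each camera call takes 0.05 s, during which the arm holds its last target.

## Task

A smaller grinding wheel has been fitted, so the steel tool rest now stands too far from it. Press the brass snap button flush, slide the square sleeve that carries the rest towards the wheel to the next hole, until the button springs out fully through that hole, and then let go of everything. Be gentle: keep every push under 30 N, never ram the sleeve against its catch, and leave the knife, the whetstone and the oil tin where they lie.

Things in the scene. Friction and masses are not known exactly. Their poses are not given: they have to be found in the camera images.
- grinder: bench grinder stand, fixed. Origin on the bench (z = 0) straight below the axis of the brass snap button; z up, +y along the telescoping tube towards the wheel, x across it. Base plate x -60 to 60, y -210 to 310, 8 mm high; green post at y = -190, 118 mm high. The tube is clamped in the post at a height not told here: the sleeve's flat top lies 83 to 107 mm above the bench.
- wheel_center (a point): centre of the fixed grinding wheel: 150 mm in diameter, 25 mm thick, axle along the grinder's x, 100 mm above the bench, at y = 225 mm. A green motor, 110 mm in diameter, is on the same axle at x = 35 to 200 mm. The tool rest, a steel plate 75 x 34 x 6 mm on the wheel end of the sleeve, starts 46 mm short of the wheel.
- snap (a joint): how far the button is pressed down, m. It is a 14 mm pin with a half-ball end, fixed in place along the tube, upright through a 17 mm hole in the sleeve's 2 mm top wall. 0: out, 9 mm proud, locks the sleeve. 0.009: flush with the sleeve's top. 0.011: trapped under the wall, stays down by itself until a hole comes over it, then springs out and locks. 0.013: stop. Spring 3 N at 0, 6 N flush.
- sleeve (a joint): slide of the sleeve along the grinder's +y (to the wheel), m; about 0 at the start. Square aluminium tube 40 mm wide, 30 high, 190 long; holes on top. The next hole is 31 to 41 mm from the first, on the side away from the wheel (its strip is set differently each time), 1.5 mm play in each. End stops -0.0375, 0.0445. Friction 1.5 N; with the button flush, 6 to 15 N of push slides it off the hole.
- collar_start (a point): fixed point on the base plate's top, straight below where the pushing face of the sleeve's black thumb collar stands at the start, 15 mm wheelwards of the button's axis. The collar sits across the sleeve's top: 48 mm along x, 7 mm thick, 14 mm tall. A fingertip up to 25 mm wide along the tube fits on the button beside it; pushing its face towards the wheel slides the sleeve.
- knife: bystander: kitchen knife lying flat, 280 mm long, 18 mm thick dark wooden handle; origin on the bench where the handle meets the blade, blade towards its +x
- whetstone: bystander: two-tone sharpening stone 150 x 50 x 26 mm, long side along its x; origin at the centre of its underside
- oil_tin: bystander: blue round tin, 50 mm in diameter, 75 mm tall; origin at the centre of its underside

How it is judged:
On the way:
1. the button has been pressed in and the sleeve slid off its first hole, towards the wheel, the button trapped under the wall (value of joint snap above 0.0095 m and value of joint sleeve between 0.008 and 0.027 m), for 0.05 s.
At the end, for the whole second after the job is handed in: the sleeve stands in the next hole (28 to 43.5 mm nearer the wheel than at the start, wherever that hole is), the snap button sprung out fully (within 1.5 mm), the sleeve at rest and nothing touched by the robot (value of joint sleeve between 0.028 and 0.0435 m and value of joint snap below 0.0015 m and velocity of joint sleeve between -0.003 and 0.003 m/s).
It fails at once if the fingers or arm press on the grinder stand, its sleeve or its button with more than 32 N (contact force between any of the fingers, the arm and grinder above 32 N).
It fails at once if the knife, the whetstone or the oil tin is moved by more than 15 mm or the tin tipped (distance of any of knife, whetstone, oil_tin from where it was at the start of the episode above 0.015 m or angle between oil_tin's own z axis and vertical above 0.3 rad).
It also fails if it takes over 38 s, if anything falls off the work surface, if the arm or the gripper's body presses on something with over 40 N, if the wrist force passes 120 N, or if a joint passes its speed limit or range.

## Working session

There is one attempt and no reset: what is moved stays moved. The work goes in short steps, each a Python script; the robot and the scene stay as the last script left them, time stands still between calls to the robot, and variables do not carry over. Pictures are saved under pics/ and viewed, and the job is handed in when it is done.

```bash
ls; mkdir -p pics
cat > h.py <<'E'
import numpy as np, cv2
from cell import manip, inverse_kinematics, cams, order
from scipy.spatial.transform import Rotation as R
def cam(c):
    K=np.array(c['intrinsics']); o=np.array(c['orientation']); Rm=R.from_rotvec(o).as_matrix() if o.size==3 else o
    return K,float(c['k1']),np.array(c['position']),Rm
def ray(c,uv):
    K,k,p,Rm=cam(c); uv=np.atleast_2d(uv).astype(float)
    u=cv2.undistortPoints(uv.reshape(-1,1,2),K,np.array([k,0,0,0.]))[:,0]
    return p,u,Rm
def plane(c,uv,z):
    p,u,Rm=ray(c,uv); d=np.c_[u,np.ones(len(u))]@Rm.T
    return p+d*((z-p[2])/d[:,2])[:,None]
def depth(c,uv):
    p,u,Rm=ray(c,uv); uv=np.atleast_2d(uv).astype(int); z=c['z_map'][uv[:,1],uv[:,0]]
    return p+(np.c_[u,np.ones(len(u))]*z[:,None])@Rm.T
def proj(c,P):
    K,k,p,Rm=cam(c); q=(np.atleast_2d(P)-p)@Rm
    return cv2.projectPoints(q.reshape(-1,1,3),np.zeros(3),np.zeros(3),K,np.array([k,0,0,0.]))[0][:,0]
E
python3 - <<'E'
from h import *
import pickle
s=manip.state(); print(s)
for n in('scene','top'):
    c=cams.capture(n); pickle.dump(c,open(n+'0.pkl','wb')); cv2.imwrite(f'pics/{n}0.png',c['image']); print(n,c['intrinsics'],c['k1'],c['position'],c['orientation'])
E
```

```text
pics
{'clock': 0.0, 'joint_pos': array([ 1.29910327e+00,  2.64744105e-01,  1.60534866e+00,  5.00638390e-07,
        1.27369628e+00, -3.68920827e-02]), 'joint_velocities': array([-1.14005238e-03, -1.34368632e-03,  8.19539246e-04, -2.61870276e-05,
       -1.11750575e-03,  5.37991913e-04]), 'tau': array([-3.88248964e-04, -5.02103090e+01, -3.56875956e+01,  7.27908849e-02,
        2.92339933e-02, -1.73763551e-04]), 'tool_pos': array([0.15684681, 0.65580447, 0.23740779]), 'tcp_rot': array([ 0.18263655,  1.56326215, -0.18605212]), 'contact_force': array([ 0.01414398,  0.03889405, -0.17243492]), 'moment': array([0.00900402, 0.05911858, 0.02236537]), 'gripper_width': 0.08774160165345703}
scene [[387.03175344   0.         260.14404337]
 [  0.         387.03175344 190.85622621]
 [  0.           0.           1.        ]] -0.08489591517676238 [ 1.0184604  -0.16918075  0.67334336] [-2.12983036 -1.35897363  0.48875225]
top [[470.01770459   0.         260.43416542]
 [  0.         470.01770459 191.990894  ]
 [  0.           0.           1.        ]] 0.005476971299433426 [0.48363975 0.06179526 0.88178021] [-2.17041295  2.16371478 -0.14173348]
```

View pics/scene0.png

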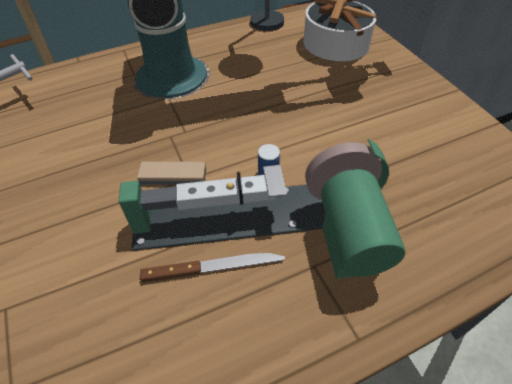

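View pics/top0.png

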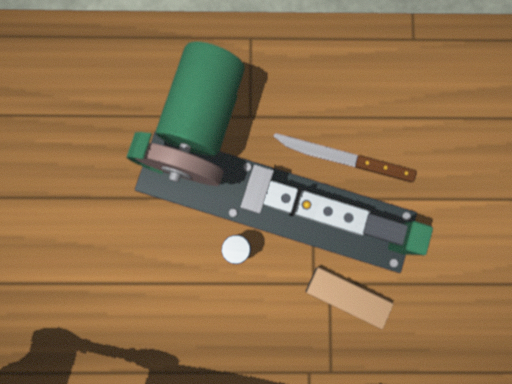

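The top view shows the brass button at about (306,205), the collar at (297,202) and the wheel at (185,163). The tin is at (236,249), the whetstone at (350,296) and the knife at (345,158). Next I'll measure them.

Run:
```python
from h import *
import pickle
t=pickle.load(open('top0.pkl','rb')); s=pickle.load(open('scene0.pkl','rb'))
cv2.imwrite('pics/topz.png',cv2.resize(t['image'][150:270,240:440],None,fx=4,fy=4,interpolation=cv2.INTER_CUBIC))
cv2.imwrite('pics/scenez.png',cv2.resize(s['image'][140:260,120:320],None,fx=4,fy=4,interpolation=cv2.INTER_CUBIC))
for n,c,roi in(('top',t,(150,270,240,440)),('scene',s,(160,230,160,300))):
    h=cv2.cvtColor(c['image'],cv2.COLOR_BGR2HSV); r0,r1,c0,c1=roi
    m=np.zeros(h.shape[:2],np.uint8); m[r0:r1,c0:c1]=255
    w=cv2.inRange(h,(0,0,150),(179,50,255))&m
    N,l,st,ce=cv2.connectedComponentsWithStats(w)
    for i in range(1,N):
        if st[i,4]>40:
            vv,uu=np.nonzero(l==i); P=depth(c,np.c_[uu,vv]); print(n,'white',st[i],ce[i].round(1),np.median(P,0).round(4),P[:,2].std().round(4))
    b=cv2.inRange(h,(12,110,90),(32,255,255))&m
    N,l,st,ce=cv2.connectedComponentsWithStats(b)
    for i in range(1,N):
        if 8<st[i,4]<200: print(n,'brass',st[i],ce[i].round(1),depth(c,ce[i]).round(4))
# bystanders
print('base plate etc', depth(t,[(236,249),(350,296),(386,168),(300,147),(405,215),(394,263),(233,212),(248,168)]).round(3))
```

```text
top white [296 150  61  17 523] [332.7 155.6] [ 0.6573 -0.089   0.0099] 0.085
top white [ 241  165   56   48 1553] [266.1 191.8] [0.5747 0.0456 0.1019] 0.0598
top white [ 296  191   73   44 1531] [332.7 212.7] [ 0.5414 -0.0704  0.0969] 0.0601
top white [240 236  10  27 195] [243.6 249.1] [0.4809 0.0806 0.0747] 0.0577
top brass [303 201   7   7  42] [306.1 204.2] [[ 0.555  -0.0241  0.107 ]]
scene white [241 165  47  30 875] [266.  181.7] [0.5795 0.0461 0.1041] 0.0287
scene white [177 178  60  23 877] [205.7 188.9] [ 0.5449 -0.0705  0.099 ] 0.0282
scene brass [217 167   8   4   9] [220.3 168.8] [[ 4.192e-01  3.000e-04 -1.100e-03]]
scene brass [227 184   6   4  18] [229.6 185.7] [[ 0.562  -0.026   0.1049]]
base plate etc [[ 0.481  0.093  0.076]
 [ 0.398 -0.111  0.025]
 [ 0.632 -0.184  0.017]
 [ 0.672 -0.024  0.011]
 [ 0.544 -0.218  0.012]
 [ 0.456 -0.195  0.014]
 [ 0.549  0.101  0.014]
 [ 0.631  0.074  0.015]]
```

```bash
sleep 1
```

```text
(no output)
```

View pics/topz.png

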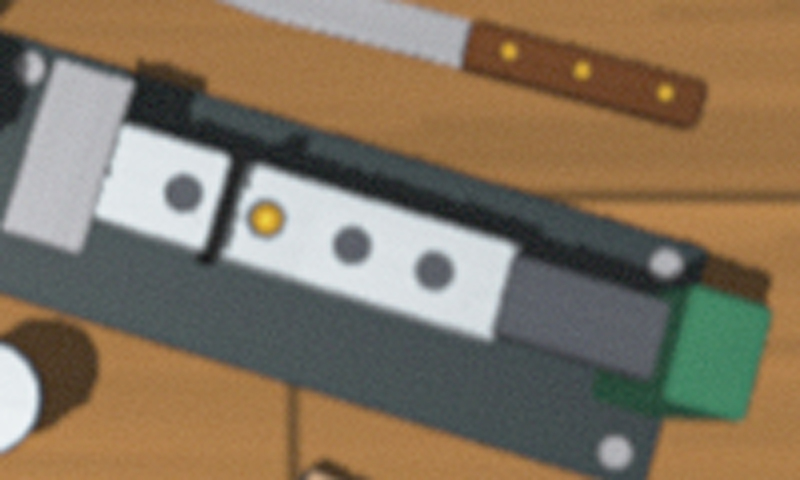

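View pics/scenez.png

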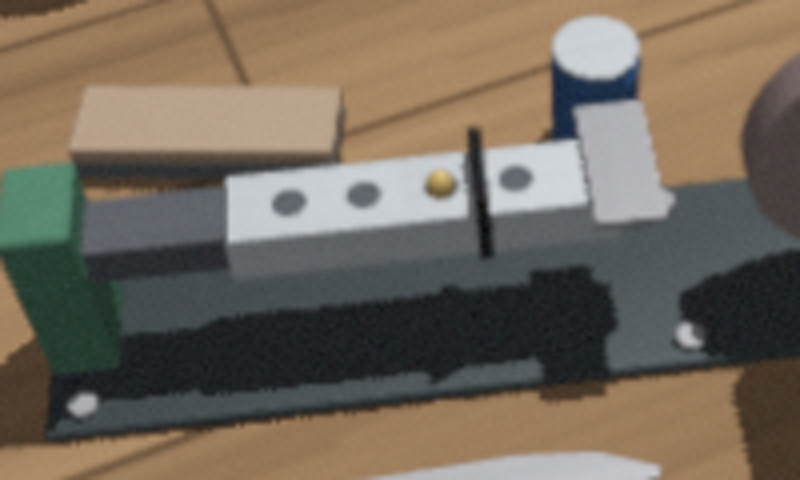

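Run:
```python
from h import *
import pickle
t=pickle.load(open('top0.pkl','rb')); s=pickle.load(open('scene0.pkl','rb'))
tz=lambda L:np.array([(240+x/4-.375,150+y/4-.375) for x,y in L])
sz=lambda L:np.array([(120+x/4-.375,140+y/4-.375) for x,y in L])
ht=tz([(184,193),(352,245),(435,271)]); hs=sz([(515,178),(364,194),(289,202)])
for z in(.094,.097,.100):
    a=plane(t,ht,z);b=plane(s,hs,z); print(z,'holes top',a[:,:2].round(4).tolist(),'scene',b[:,:2].round(4).tolist(), 'err',np.linalg.norm(a-b,axis=1).round(4), 'spacing',np.linalg.norm(np.diff(a,axis=0),axis=1).round(4))
bt=tz([(267,218.5)]);bs=sz([(440,183)])
for z in(.102,.104): print('button',plane(t,bt,z)[0].round(4),plane(s,bs,z)[0].round(4))
# sleeve outline, angle
h=cv2.cvtColor(t['image'],cv2.COLOR_BGR2HSV)
w=cv2.inRange(h,(0,0,200),(179,50,255)); w[:,:290]=0;w[:,380:]=0;w[:185]=0
c=max(cv2.findContours(w,0,2)[0],key=cv2.contourArea)
P=plane(t,c[:,0],.097)[:,:2].astype(np.float32); r=cv2.minAreaRect(P*1000); print(r, cv2.boxPoints(r))
v=plane(t,ht,.097); d=v[0]-v[2]; print('hole axis ang',np.degrees(np.arctan2(d[1],d[0])))
c1=tz([(237,158),(210,262)]); print('collar top ends z=.111',plane(t,c1,.111).round(4))
bp=tz([(705,245),(648,480)])
```

```text
0.094 holes top [[0.5668, 0.0089], [0.545, -0.0617], [0.5342, -0.0965]] scene [[0.565, 0.0116], [0.5432, -0.059], [0.5325, -0.0938]] err [0.0031 0.0032 0.0032] spacing [0.0739 0.0364]
0.097 holes top [[0.5664, 0.0091], [0.5448, -0.0612], [0.534, -0.0959]] scene [[0.5674, 0.0106], [0.5457, -0.0596], [0.535, -0.0942]] err [0.0017 0.0019 0.0019] spacing [0.0736 0.0363]
0.1 holes top [[0.5661, 0.0093], [0.5445, -0.0608], [0.5338, -0.0953]] scene [[0.5697, 0.0097], [0.5481, -0.0602], [0.5375, -0.0946]] err [0.0036 0.0036 0.0037] spacing [0.0734 0.0362]
button [ 0.5553 -0.0251  0.102 ] [ 0.5589 -0.0249  0.102 ]
button [ 0.5552 -0.0249  0.104 ] [ 0.5605 -0.0254  0.104 ]
((542.3499755859375, -68.38862609863281), (113.17975616455078, 38.76570129394531), 72.82415771484375) [[ 507.12024  -116.73091 ]
 [ 544.1571   -128.17862 ]
 [ 577.5797    -20.04634 ]
 [ 540.54285    -8.598633]]
hole axis ang 72.83514904500827
collar top ends z=.111 [[ 5.796e-01 -1.190e-02  1.110e-01]
 [ 5.365e-01 -5.000e-04  1.110e-01]]
```

The tube runs at 72.8° in world coordinates and the sleeve top is at about z = 0.0965. The button is near (0.556, -0.025), and the next hole is about 36.7 mm away. I'll shut the gripper, turn the jaw axis across the tube and hover.

```bash
cat >> h.py <<'E'
ANG=np.radians(72.83); A=np.array([np.cos(ANG),np.sin(ANG),0]); X=np.array([A[1],-A[0],0]); B=np.array([.556,-.025,0])
def rot(sgn):
    x=np.array([0,0,-1.]); y=sgn*X; return R.from_matrix(np.c_[x,y,np.cross(x,y)]).as_rotvec()
def at(y,z,x=0): 
    p=B+y*A+x*X; p[2]=z; return p
def loc(p): d=np.array(p)-B; return round(float(d@A)*1e3,2),round(float(d@X)*1e3,2),round(float(p[2])*1e3,2)
def frc(s): f=np.array(s['contact_force']); return round(float(f@A),2),round(float(f@X),2),round(float(f[2]),2)
def show(tag=''):
    s=manip.state(); print(tag,'t',round(s['clock'],2),'loc',loc(s['tool_pos']),'F(a,x,z)',frc(s)); return s
E
python3 - <<'E'
from h import *
import pickle
q0=manip.state()['joint_pos']
best=[]
for s in(1,-1):
    q=inverse_kinematics(at(2,.22) if 0 else at(.002,.24),rot(s)); print(s,q); 
    if q is not None: best.append((np.abs(np.array(q)-q0).max(),s))
s=min(best)[1]; print('sgn',s)
manip.set_gripper(0,10); 
manip.move_pose(at(.002,.24),rot(s)); show()
manip.move_linear(at(.002,.130),rate=.1); 
manip.dwell(.2); st=show(); print(st['gripper_width'])
for n in('scene','top'):
    c=cams.capture(n); pickle.dump(c,open(n+'1.pkl','wb'))
    print(n,proj(c,[st['tool_pos']]))
    roi=c['image'][150:270,240:440] if n=='top' else c['image'][120:260,120:320]
    cv2.imwrite(f'pics/{n}1.png',cv2.resize(roi,None,fx=4,fy=4,interpolation=cv2.INTER_CUBIC))
E
```

```text
1 [-0.08617252  0.04051049  1.85712668  0.          1.24395548  0.21350051]
-1 None
sgn 1
 t 4.17 loc (2.73, -0.11, 240.01) F(a,x,z) (0.46, 0.02, 0.55)
 t 5.62 loc (2.11, 0.5, 130.76) F(a,x,z) (0.12, 0.05, 0.91)
0.00015858056051368767
scene [[229.14348417 174.56075718]]
top [[307.11315491 201.52697451]]
```

View pics/scene1.png

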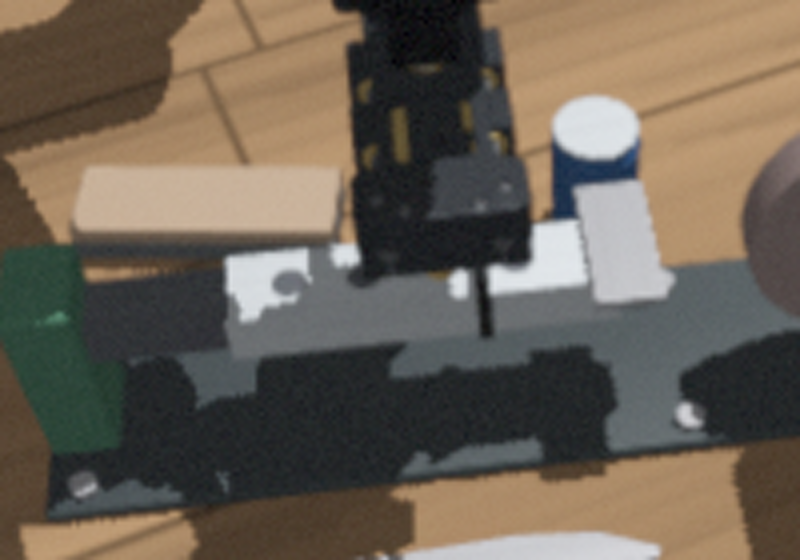

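The gripper body hides the button, but the tip sits where I placed it. I'll go down in small force-watched steps.

Run:
```python
from h import *
f0=np.array(manip.state()['contact_force']); print(f0)
manip.move_linear(at(.002,.112),rate=.05); show()
z=.112; dz=.0015
while z>.092:
    z-=dz; manip.move_linear(at(.002,z),rate=.03); s=show(round(z*1e3,2))
    fz=s['contact_force'][2]-f0[2]
    if fz>5: dz=.0005
    if fz>8.5: break
```

```text
[ 0.40639508 -0.30763589  0.66689402]
 t 6.23 loc (1.91, -0.44, 111.32) F(a,x,z) (0.53, -0.07, -0.26)
110.5 t 6.48 loc (2.04, 0.12, 110.64) F(a,x,z) (0.41, 0.63, -0.81)
109.0 t 6.73 loc (2.0, -0.03, 108.99) F(a,x,z) (-0.11, -0.32, -0.01)
107.5 t 6.98 loc (1.97, -0.12, 107.38) F(a,x,z) (0.68, 0.05, 0.87)
106.0 t 7.23 loc (2.0, 0.17, 106.35) F(a,x,z) (-1.63, -0.93, 2.74)
104.5 t 7.48 loc (2.04, 0.15, 104.69) F(a,x,z) (1.04, -0.07, 3.69)
103.0 t 7.73 loc (2.02, 0.14, 103.09) F(a,x,z) (-0.27, -0.89, 4.53)
101.5 t 7.98 loc (2.02, 0.13, 101.56) F(a,x,z) (0.3, -0.79, 4.43)
100.0 t 8.23 loc (2.01, 0.13, 100.08) F(a,x,z) (-0.68, -0.72, 4.83)
98.5 t 8.48 loc (2.03, 0.14, 98.66) F(a,x,z) (-0.78, -0.5, 5.34)
97.0 t 8.73 loc (2.05, 0.24, 98.14) F(a,x,z) (-0.02, -3.39, 10.84)
```

Run:
```python
from h import *
y=.002
while y<.024:
    y+=.001; manip.move_linear(at(y,.0972),rate=.015); s=show(round(y*1e3,2))
    F=np.linalg.norm(s['contact_force']); p=loc(s['tool_pos'])
    if F>24 : print('STOP'); break
    if p[0]>15: break
```

```text
3.0 t 8.98 loc (2.38, 0.26, 98.19) F(a,x,z) (-3.16, -2.39, 9.93)
4.0 t 9.23 loc (2.92, 0.27, 98.17) F(a,x,z) (-4.82, -2.55, 9.9)
5.0 t 9.48 loc (3.77, 0.29, 98.18) F(a,x,z) (-5.19, -2.91, 10.13)
6.0 t 9.73 loc (4.69, 0.26, 98.15) F(a,x,z) (-5.44, -2.3, 10.08)
7.0 t 9.98 loc (5.92, 0.28, 98.15) F(a,x,z) (-3.82, -2.39, 10.34)
8.0 t 10.23 loc (6.61, 0.31, 98.12) F(a,x,z) (-6.42, -2.77, 9.33)
9.0 t 10.48 loc (7.38, 0.43, 98.13) F(a,x,z) (-6.07, -2.31, 9.86)
10.0 t 10.73 loc (8.32, 0.56, 98.16) F(a,x,z) (-6.46, -1.88, 9.19)
11.0 t 10.98 loc (9.32, 0.67, 98.14) F(a,x,z) (-6.62, -1.19, 8.9)
12.0 t 11.23 loc (9.64, 0.71, 98.18) F(a,x,z) (-9.03, -1.35, 8.45)
13.0 t 11.48 loc (10.31, 0.71, 98.16) F(a,x,z) (-10.16, -1.84, 10.12)
14.0 t 11.73 loc (12.43, 0.71, 98.17) F(a,x,z) (-5.65, -1.97, 8.16)
15.0 t 11.98 loc (14.01, 0.67, 98.14) F(a,x,z) (-4.43, -1.3, 8.89)
16.0 t 12.23 loc (15.06, 0.71, 98.16) F(a,x,z) (-4.58, -0.93, 9.03)
```

The push peaked near 10 N and then dropped, which suggests the sleeve slid off its hole. I'll check with a picture that the sleeve really moved.

Run:
```python
from h import *
import pickle
st=manip.state(); print(st['clock'])
c=cams.capture('scene'); pickle.dump(c,open('scene2.pkl','wb'))
cv2.imwrite('pics/scene2.png',cv2.resize(c['image'][120:260,120:320],None,fx=4,fy=4,interpolation=cv2.INTER_CUBIC))
```

```text
12.2333
```

View pics/scene2.png

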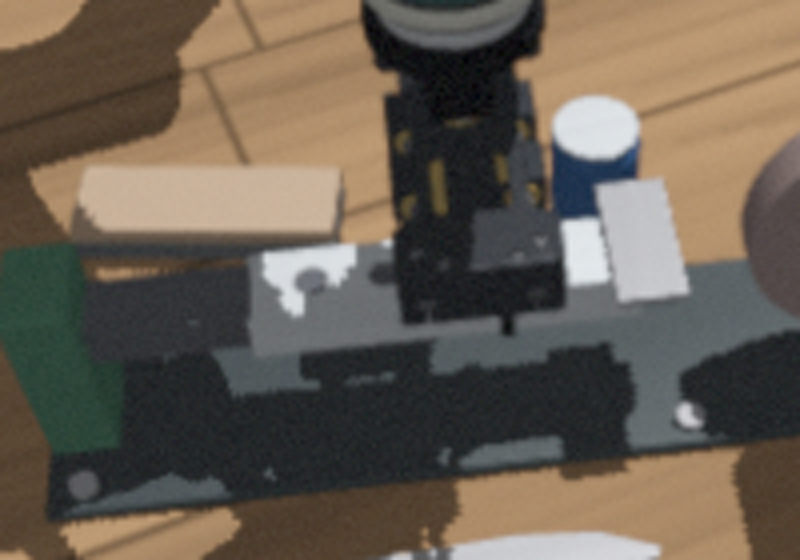

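The sleeve's tail moved from x = 225 to x = 248 in the zoom, about 11 mm, with the button trapped. I'll lift the tip slightly off the top and keep pushing on the collar.

Run:
```python
from h import *
manip.move_linear(at(.016,.100),rate=.03); show('lift')
for y in(.024,.032): manip.move_linear(at(y,.100),rate=.025); show(y)
y=.032
while y<.048:
    y+=.001; manip.move_linear(at(y,.100),rate=.012); s=show(round(y*1e3,1))
    fa=-frc(s)[0]; p=loc(s['tool_pos'])[0]
    if fa>6 and p>34: print('caught?'); break
```

```text
lift t 12.53 loc (15.14, -0.11, 99.84) F(a,x,z) (-5.1, 0.8, 4.14)
0.024 t 13.0 loc (24.01, -0.11, 99.77) F(a,x,z) (-1.8, 0.05, 2.22)
0.032 t 13.47 loc (32.21, -0.11, 99.79) F(a,x,z) (-1.53, 0.62, 1.86)
33.0 t 13.72 loc (33.0, -0.14, 99.77) F(a,x,z) (-2.61, 1.14, -0.4)
34.0 t 13.97 loc (34.23, -0.12, 99.79) F(a,x,z) (-1.36, 0.59, -0.12)
35.0 t 14.22 loc (35.56, -0.17, 99.93) F(a,x,z) (0.31, 0.44, -1.22)
36.0 t 14.47 loc (36.44, 0.02, 100.1) F(a,x,z) (-0.23, 0.27, -0.41)
37.0 t 14.72 loc (37.17, 0.04, 100.07) F(a,x,z) (0.16, -0.23, 0.21)
38.0 t 14.97 loc (38.07, 0.02, 99.99) F(a,x,z) (-0.01, -0.58, -0.16)
39.0 t 15.22 loc (39.06, -0.01, 100.0) F(a,x,z) (0.46, 0.34, -1.12)
40.0 t 15.47 loc (39.98, -0.02, 99.96) F(a,x,z) (-1.03, 0.12, -0.69)
41.0 t 15.72 loc (40.88, -0.02, 99.98) F(a,x,z) (-1.6, 0.82, 0.15)
42.0 t 15.97 loc (41.98, -0.02, 99.98) F(a,x,z) (-0.93, 0.53, 0.31)
43.0 t 16.22 loc (43.07, -0.02, 99.96) F(a,x,z) (-0.19, -0.39, -0.7)
44.0 t 16.47 loc (43.48, -0.02, 99.99) F(a,x,z) (-4.94, 0.06, 1.12)
45.0 t 16.72 loc (43.75, -0.04, 99.98) F(a,x,z) (-7.3, 0.45, 2.0)
caught?
```

It caught at about 43.5 mm. I'll back off, lift away and look.

Run:
```python
from h import *
import pickle
manip.move_linear(at(.039,.100),rate=.03); show('back')
manip.move_linear(at(.036,.150),rate=.1); show()
manip.move_linear(at(.036,.24),rate=.15); show()
p=at(.036,.26); d=p[:2]/np.linalg.norm(p[:2]); 
q=manip.state()['joint_pos'].copy(); q[0]-=1.0; 
manip.set_joints(q); show('away')
for n in('scene','top'):
    c=cams.capture(n); pickle.dump(c,open(n+'3.pkl','wb'))
    r=c['image'][150:270,200:400] if n=='top' else c['image'][120:260,120:320]
    cv2.imwrite(f'pics/{n}3.png',cv2.resize(r,None,fx=4,fy=4,interpolation=cv2.INTER_CUBIC))
```

```text
back t 17.07 loc (39.4, 0.08, 100.07) F(a,x,z) (-0.19, 0.17, 1.04)
 t 17.72 loc (36.03, -0.12, 150.02) F(a,x,z) (0.88, 0.4, -0.07)
 t 18.47 loc (35.8, -0.68, 238.8) F(a,x,z) (1.7, -0.57, 0.63)
away t 20.43 loc (-497.01, -99.29, 238.75) F(a,x,z) (0.49, -0.18, -0.45)
```

View pics/scene3.png

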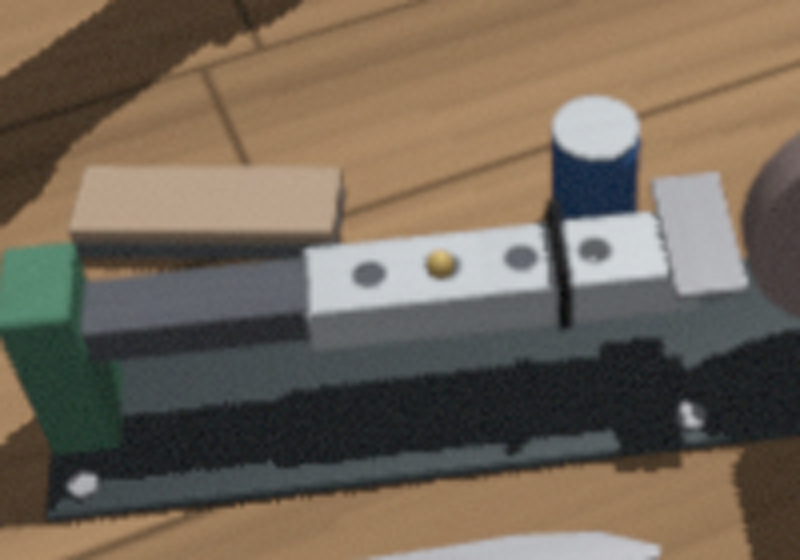

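View pics/top3.png

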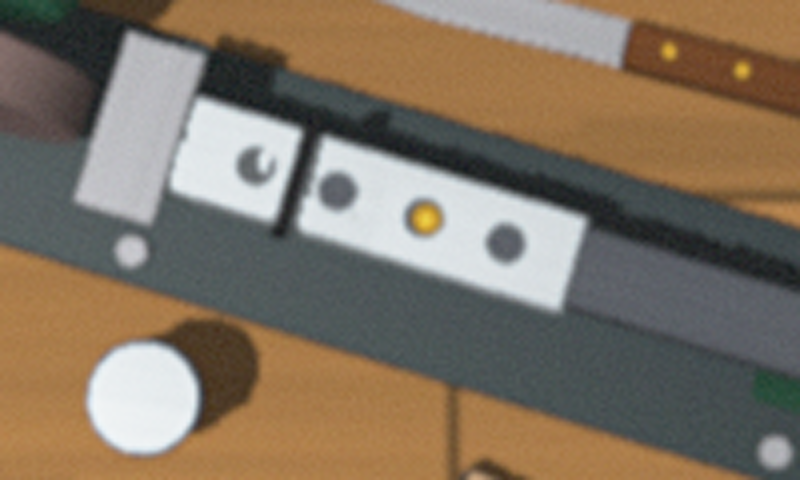

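The brass dome stands in the middle hole, with an empty hole on each side. At zoom (441,263) it is on the same pixel as at the start, so it is fully out. One numeric check, then I'll hand in.

Run:
```python
from h import *
import pickle
a=pickle.load(open('scene0.pkl','rb'))['image'];
for n in('scene','top'):
    cen=[];P=[]
    for c in(pickle.load(open(n+'0.pkl','rb')),pickle.load(open(n+'3.pkl','rb'))):
        h=cv2.cvtColor(c['image'],cv2.COLOR_BGR2HSV); m=cv2.inRange(h,(12,110,90),(32,255,255))
        u,v=(229,185) if n=='scene' else (306,204); k=np.zeros_like(m); k[v-5:v+6,u-5:u+6]=255
        M=cv2.moments(m&k,True); cen.append((round(M['m10']/M['m00'],2),round(M['m01']/M['m00'],2),M['m00'])); 
        if n=='top': w=c['z_map'][v-2:v+3,u-2:u+3]; P.append(w[w>0].min())
    print(n,cen,P)
t=pickle.load(open('top3.pkl','rb')); 
e0=plane(pickle.load(open('top0.pkl','rb')),[(240+435/4-.375,150+271/4-.375)],.097)
e1=plane(t,[(200+506/4-.375,150+243/4-.375)],.097); print('far hole shift',(e1-e0)@A)
show(); order.close_job()
```

```text
scene [(229.61, 185.72, 18.0), (229.91, 185.91, 22.0)] []
top [(306.07, 204.19, 42.0), (306.0, 204.24, 41.0)] [np.float32(0.777201), np.float32(0.77732086)]
far hole shift [0.03893263]
 t 20.52 loc (-496.95, -99.19, 238.79) F(a,x,z) (0.76, -0.2, 0.73)
the job is handed in; nothing more can be done
```

I pressed the button flush with the closed fingertips and pushed the collar until the sleeve caught in the next hole. I then backed off, moved the arm clear and handed the job in at about 20.5 s.

- **Forces:** the largest I read after any step was about 15 N in all, as the sleeve slid off its first hole. I stopped at the catch at about 7 N. These are readings between steps, so a brief peak in between would not show.
- **Sleeve:** a picture partway showed it had moved about 11 mm, with the tip covering the button. At the end a hole on the sleeve had shifted 38.9 mm towards the wheel. My estimate from the first pictures was about 36.7 mm. Both lie within the allowed 28 to 43.5 mm, but I did not resolve the 2 mm difference; the 1.5 mm play may explain part of it.
- **Button:** it stands in the next hole. Its pixel position (within 0.3 px) and its depth (within 0.2 mm) match the start, so it is fully out.
- **Bystanders:** the knife, whetstone and oil tin look unmoved where they show in the pictures; I did not measure this.

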